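Put the weight set back into its case

ROBOT

A 6-joint arm with a two-finger parallel gripper is mounted at the origin on a cart in front of the work surface, level with it; the furniture and walls round the work are solid. World frame = base frame: x ahead of the robot, y to its left, z up, the work surface at z = 0. Lengths are in mm, angles in rad, forces in N, time in s.
With the tool pointing down it reaches from about 300 to 775 mm from the base axis. Payload 14.6 kg.
Tool frame: the origin (TCP) lies midway between the tips of the shut fingers; the grasp point (between the pads) lies 19 mm behind it; z points along the fingers, y is the direction in which the jaws open and shut (so a half turn about z gives the same grasp; the last joint's range is limited). The gripper opens to 94 mm and grips with 3 to 60 N. Pads are 16 mm wide; open, the fingers measure 119 mm over their backs; the gripper's body (75 mm by 177 mm) begins 78 mm behind the grasp point.
Start: joints at [-1.26, 0.3, 1.521, -0, 1.321, -0.067], TCP at [202.874, -511.206, 205.446] pointing down, gripper open.
Joint ranges: [-3.03, 3.03], [-0.79, 2.21], [0.23, 2.52], [-1.04, 4.18], [0, 3.07], [-2.55, 2.55]. Speed limits (rad/s): [2.22, 2.22, 2.57, 3.14, 3.14, 3.14].

INTERFACE

Orientations are given as [roll, pitch, yaw] about the fixed x, y, z axes, in that order (R = Rz(yaw) Ry(pitch) Rx(roll)).
In Python, from cell import manip, camera gives the robot as it stands. The module is installed in compiled form; this text tells all that it offers.
- The arm moves only by the tool jog_arm, never from a script. Its argument "commands" is a list of rows, each a list of 7 numbers: the shift along the world's x, y, z in units of 1 m (1.0 is 1 m), then the turn, a rotation vector about the world's x, y, z in units of 120 degrees (1.0 is 120 degrees), then the opening, from 0 (shut) to 1 (fully open). In form: [[x, y, z, ax, ay, az, grip], ...]. A call has exactly 10 rows; each row is the pose to reach, as a shift and turn from the pose commanded when the call began; what a row does not reach only later rows make up. A row lasts 1/8 s, in which the tool goes at most 62.5 mm and 10.7 degrees, less where a joint would pass 70% of its speed; a pose out of reach is approached as far as the arm can. A call with a number of a shift or a turn outside -1 to 1 is refused whole. A call with a gripper value outside its range is refused whole. The fingers move at their own pace and stop on an object; "grip_force" is the grip in N (left out, the last holds). Time passes only in rows, so rows that repeat a pose let the fingers close, or fill a call up. It gives the time, the measured TCP pose, the force and the opening at its end, in the units of the state.
- manip.read_state(): the state, without advancing time (a new reading comes with each control period).
- camera(name): name is "scene" or "top" or "wrist"; returns a dict with "pixels" (400x640x3 uint8, blue, green, red), "vertical_fov" (degrees; the focal length in pixels is half the picture's height over the tangent of half this angle, whatever the lens; pixels are square), "cx", "cy" (the principal point, pixels), "rvec" (rotation vector, rad) and "tvec" (3), from world to camera coordinates, as OpenCV has them. Camera axes: x right, y down, z forward; pixel columns grow to the right and rows downward; lengths in mm; the calibration is good to about 2 mm. A picture is of the moment at which its call begins. There is no depth.
- manip.sign_off(): hands the job in, once; it reports no verdict.
The state is a dict: "clock": time; "joints": joint angles; "qd": joint speeds; "effort": joint torques, N m; "eef_pos": TCP position; "eef_rot": TCP orientation; "wrist_force": force on the tool from outside, world axes, zero at the start; "moment": the same for the moment, N m; "finger_gap": finger opening in mm.
Only numpy, scipy, OpenCV 4.12 (cv2) and the standard library are available. Lean on these libraries where they do the work, as an engineer would, in place of code of your own. Each camera call takes 0.05 s, during which the arm holds its last target.

TASK

Put the three brass weights with knobs and the steel forceps back into the open wooden weight case: the largest weight upright in the largest round recess, the middle one in the middle-sized recess, the smallest in the smallest, and the forceps lying flat in the long recess. The brass bushing, the cork and the dissecting needle look similar but are not part of the set; leave them where they are.

Things in the scene. Friction and masses are not known exactly. Their poses are not given: they have to be found in the camera images.
- gooseneck_lamp: Fixed bystander, never moves: a black desk lamp standing between the scattered things (left) and the case (right). Its thin neck arches over the table from the foot at the back to the small head near the front, up to 0.20 m above the table; carry things over it (above 0.20 m) or round it. Origin on the table under the middle of the neck.
- weight_case: Wooden case base, lid off, flat, fixed, turned any way: 156 (x) x 174 (y) x 16 mm, origin at the centre of its underside, z up; brass catch on the -x side, hinges on +x. Recesses 6 mm deep (floor at z 10, rim 16 mm): round ones at x = +41: 56 mm across at y = +50, 46 mm at y = -9, 38 mm at y = -59; one long one for the forceps, 74 (x) x 150 (y) mm, centred at x = -32, y = 0.
- large_weight: Largest of three brass weights with neck and knob, upright: 40 mm across, 54 mm tall, about 0.5 kg. Origin at the centre of its underside, z up. Straight round body up to 32 mm; knob 25 mm across from 45 to 54 mm. Belongs in the large round recess.
- medium_weight: Middle brass weight, same shape, upright: 30 mm across, 40 mm tall, about 0.2 kg. Origin at the centre of its underside, z up. Straight round body up to 24 mm; knob 18 mm across from 33 to 40 mm. Belongs in the middle round recess.
- small_weight: Smallest brass weight, upright: 22 mm across, 30 mm tall, 0.1 kg. Origin at the centre of its underside, z up. Straight body up to 18 mm; above it grips like a cone narrowing to 14 mm, so hold the body, fingertips about 9 mm above its underside (clears the 6 mm deep recess). Belongs in the small round recess.
- forceps: Slim plain steel forceps lying flat, closed: 12 mm wide (x), 125 mm long (y), 6 mm thick, rigid, 16 g. Origin at the centre of its underside; its length is along its y axis, z up. Belongs in the long recess.
- brass_bushing: Look-alike: a plain straight brass bushing standing on end, 30 mm across, 34 mm tall, with a 14 mm bore right through and no knob. Not part of the set. Origin at the centre of its underside.
- cork: Look-alike: a tapered cork stopper standing on its small end, 26 mm across the top, 24 mm tall, no knob. Not part of the set. Origin at the centre of its underside.
- needle: Look-alike: a dissecting needle lying flat, 128 mm long, wooden handle 8 mm thick on one half and a thin steel needle on the other. Not part of the set. Origin near the middle of its length (underside), length along its y axis, handle towards +y.

How it is judged (in metres and radians):
At the end, for the whole second after the job is handed in: Each weight stands upright on the floor of its own round recess (centre within 12 mm of the recess centre each way), the forceps lie flat on the floor of the long recess, all released and at rest; the bushing, cork and needle are within 30 mm of where they stood (x of large_weight in the frame of weight_case between 0.029 and 0.053 m and y of large_weight in the frame of weight_case between 0.038 and 0.062 m and z of large_weight in the frame of weight_case between 0.007 and 0.0135 m and angle between each of large_weight, medium_weight, small_weight's own z axis and vertical below 0.08 rad and linear speed of each of large_weight, medium_weight, small_weight, forceps below 0.02 m/s and contact force between each of large_weight, medium_weight, small_weight, forceps and the fingers below 0.05 N and x of medium_weight in the frame of weight_case between 0.029 and 0.053 m and y of medium_weight in the frame of weight_case between -0.021 and 0.003 m and z of medium_weight in the frame of weight_case between 0.007 and 0.0135 m and x of small_weight in the frame of weight_case between 0.029 and 0.053 m and y of small_weight in the frame of weight_case between -0.071 and -0.047 m and z of small_weight in the frame of weight_case between 0.007 and 0.0135 m and x of forceps in the frame of weight_case between -0.068 and 0.004 m and y of forceps in the frame of weight_case between -0.025 and 0.025 m and z of forceps in the frame of weight_case between 0.007 and 0.0125 m and angle between forceps's own z axis and vertical below 0.04 rad and distance of each of brass_bushing, cork, needle from where it was at the start of the episode below 0.03 m); the robot touches nothing.
It fails at once if the brass bushing, the cork or the dissecting needle is carried or pushed away (more than 30 mm) (distance of any of brass_bushing, cork, needle from where it was at the start of the episode above 0.03 m).
It also fails if it takes over 125 s, if anything falls off the work surface, if the arm or the gripper's body presses on something with over 40 N, if the wrist force passes 120 N, or if a joint passes its speed limit or range.

## Working session

There is one attempt and no reset: what is moved stays moved. The work goes in short steps, Python scripts to look and compute and a tool call to move; the robot and the scene stay as the last step left them, time stands still between calls to the robot, and variables do not carry over. Pictures are saved under pics/ and viewed, and the job is handed in when it is done.

Besides the shell and the picture viewer there is one more tool, called after "Request:" as name(argument=value, ...) on one line, values as JSON. jog_arm: Moves the arm, as the interface text tells. Its arguments: {"type":"object","properties":{"commands":{"type":"array","items":{"type":"array","items":{"type":"number"}}},"grip_force":{"type":"number"}},"required":["commands"]}

```bash
mkdir -p pics; ls
python3 - <<'E'
from cell import manip,camera
import cv2
s=manip.read_state();print(s)
for n in ["scene","top","wrist"]:
    c=camera(n);cv2.imwrite(f"pics/{n}0.png",c["pixels"]);print(n,c["vertical_fov"],c["cx"],c["cy"],c["rvec"],c["tvec"])
E
```

```text
pics
{'clock': 0.0, 'joints': array([-1.25960449e+00,  3.00445050e-01,  1.52159222e+00,  9.56310099e-06,
        1.32066258e+00, -6.65988153e-02]), 'qd': array([-0.00201565, -0.0002952 ,  0.00069146, -0.00107009,  0.00022294,
        0.00041067]), 'effort': array([ 1.69687395e-03, -5.31803834e+01, -3.52737021e+01,  7.08409259e-02,
        2.43463519e-02, -9.50713343e-05]), 'eef_pos': array([ 202.79860187, -510.96958095,  204.89589601]), 'eef_rot': array([-3.14048852e+00, -8.29262590e-05,  3.77788237e-01]), 'wrist_force': array([-0.25579709,  0.34634191, -0.55256621]), 'moment': array([-0.01209208, -0.02065115,  0.01686586]), 'finger_gap': 93.97591540718791}
scene 44.1289024254673 323.100668474945 200.74267322968328 [ 1.04159351 -2.17829607  1.25530544] [ 402.91631984  224.50209233 1070.09884969]
top 42.47623918120698 317.47226376705737 191.1787227685643 [ 2.15324478 -2.15535352  0.16375331] [  55.50966107  550.84536289 1294.06662632]
wrist 63.497684617998935 313.69541964978004 204.42004258785556 [-2.41776524  1.64102132  0.2140357 ] [-548.23706477  -27.21715383  392.03771714]
```

View pics/top0.png

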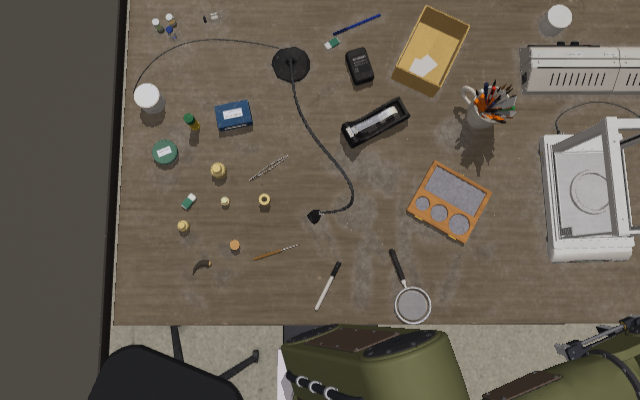

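View pics/scene0.png

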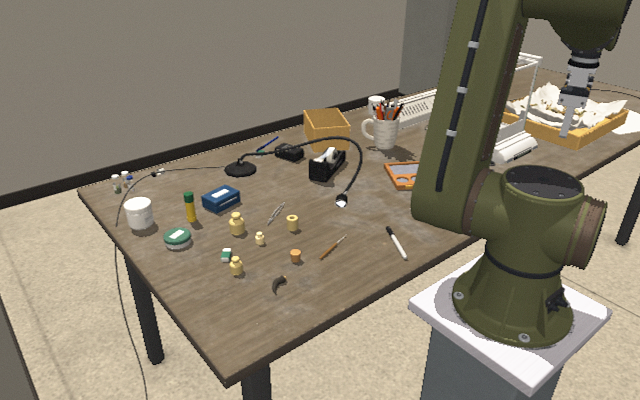

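View pics/wrist0.png

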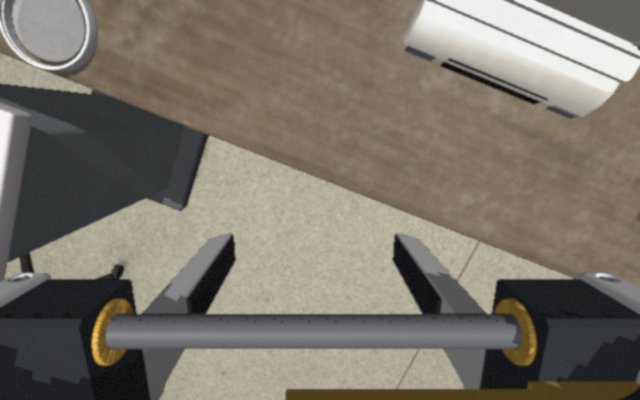

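```bash
cat > h.py <<'E'
import numpy as np,cv2
from cell import manip,camera
def cal(c):
    f=200/np.tan(np.radians(c["vertical_fov"]/2))
    K=np.array([[f,0,c["cx"]],[0,f,c["cy"]],[0,0,1]])
    return K,cv2.Rodrigues(np.array(c["rvec"]))[0],np.array(c["tvec"])
def ray(c,u,v,z):
    K,R,t=cal(c);d=R.T@np.linalg.inv(K)@np.array([u,v,1.]);o=-R.T@t
    return o+d*(z-o[2])/d[2]
def proj(c,P):
    K,R,t=cal(c);return cv2.projectPoints(np.array(P,float).reshape(-1,3),np.array(c["rvec"]),t,K,None)[0].reshape(-1,2)
def crop(c,x0,y0,x1,y1,k,name):
    im=cv2.resize(c["pixels"][y0:y1,x0:x1],None,fx=k,fy=k,interpolation=cv2.INTER_CUBIC);cv2.imwrite("pics/"+name,im)
E
python3 - <<'E'
from h import *
c=camera("top")
crop(c,160,140,310,270,5,"a.png");crop(c,395,150,505,250,6,"b.png")
K,R,t=cal(c);print(-R.T@t)
E
```

```text
[ 365.05633943   70.76347297 1357.51492426]
```

View pics/a.png

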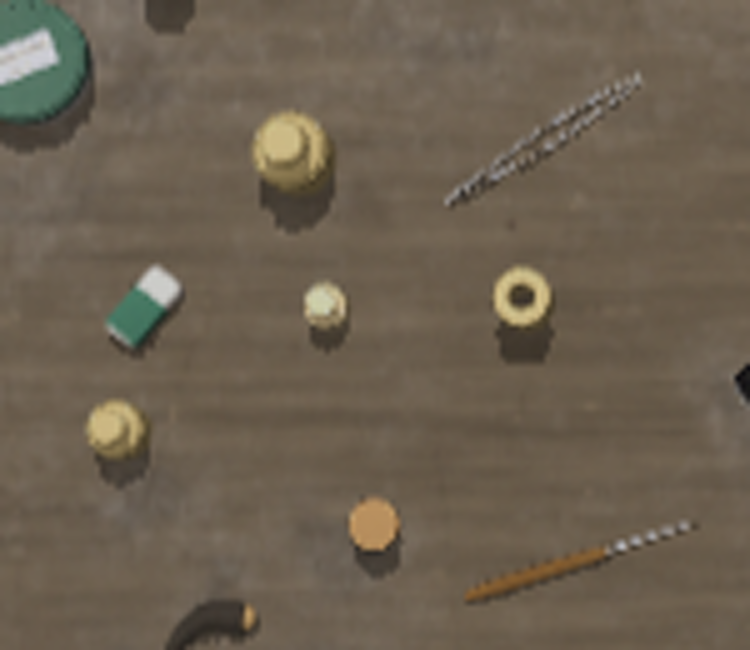

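View pics/b.png

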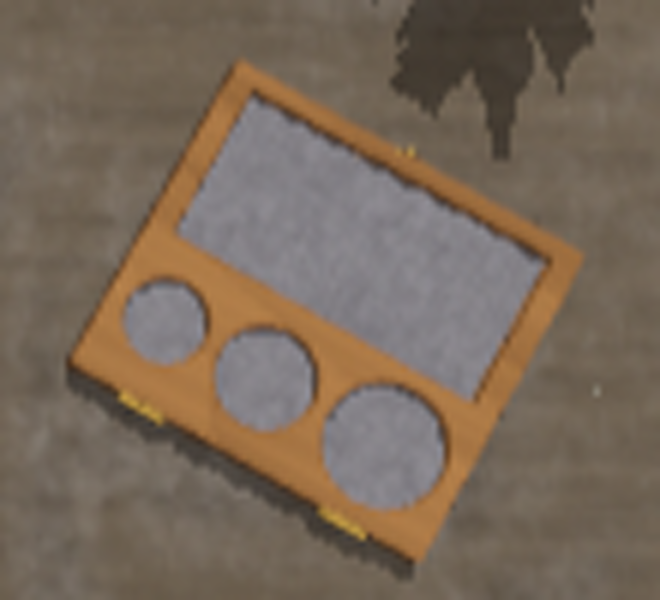

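Run:
```python
from h import *
c=camera("top")
def A(u,v,z):return ray(c,160+(u+.5)/5-.5,140+(v+.5)/5-.5,z)[:2].round(1)
def B(u,v,z):return ray(c,395+(u+.5)/6-.5,150+(v+.5)/6-.5,z)[:2]
print("L",A(286,144,54),A(291,152,32)); print("M",A(109,425,40),A(116,430,24)); print("S",A(321,299,30),A(326,306,18))
print("bush",A(521,296,34),"cork",A(374,525,24)); f=A(448,203,3),A(642,77,3);print("F",f,(f[0]+f[1])/2,np.linalg.norm(f[0]-f[1]),np.degrees(np.arctan2(*(f[1]-f[0])[::-1])))
n=A(468,597,4),A(692,524,4);print("needle",n,np.linalg.norm(n[0]-n[1]))
C=[B(*p,16) for p in[(240,60),(583,255),(415,562),(70,358)]]
# local coords of corners: catch(-x) side top: (240,60) small end -> (-78,-87); (583,255)->(-78,87); (415,562)->(78,87);(70,358)->(78,-87)
L=np.array([[-78,-87],[-78,87],[78,87],[78,-87]],float)
C=np.array(C);m=C.mean(0);H=L.T@(C-m);U,S,V=np.linalg.svd(H);R=V.T@U.T;print("case",m,np.linalg.det(R),np.degrees(np.arctan2(R[1,0],R[0,0])),(C-m-(L@R.T)).round(1).tolist())
for n,p in dict(L=(41,50),M=(41,-9),S=(41,-59),F=(-32,0)).items(): print(n,m+R@np.array(p))
print("circ bottom", B(385,446,16),B(266,378,16),B(166,321,16))
# lamp
for p,z in [((291,62),20),((352,193),200),((352,193),150),((316,216),80),((316,216),30),((297,100),200),((325,150),200)]: print("lamp",p,z,ray(c,*p,z)[:2])
```

```text
L [607.8 313.6] [607.7 315. ]
M [464.5 402.7] [463.1 403.1]
S [530.6 297.9] [528.4 297.3]
bush [531.6 193.9] cork [414.1 268.9]
F (array([585.4, 236.3]), array([653.9, 133.5])) [619.65 184.9 ] 123.53173681285308 -56.32279636682452
needle (array([377.4, 222.3]), array([415.1, 105.8])) 122.44811145950764
case [ 528.41007283 -291.88502637] 1.0 149.24835732048533 [[-1.0, -0.3], [0.6, 0.6], [0.1, 0.7], [0.2, -1.0]]
L [ 467.60912472 -313.89058725]
M [ 497.77687051 -263.18647387]
S [ 523.34275677 -220.21688626]
F [ 555.9106089  -308.24719358]
circ bottom [ 467.43579529 -315.00306606] [ 497.25544774 -263.97231752] [ 522.37288387 -220.87873453]
lamp (291, 62) 20 [908.24594785 126.10722281]
lamp (352, 193) 200 [523.92698933 -21.54972687]
lamp (352, 193) 150 [530.78956391 -25.53728668]
lamp (316, 216) 80 [482.60436241  59.24861801]
lamp (316, 216) 30 [487.20501406  58.79794402]
lamp (297, 100) 200 [742.54804502 104.19715569]
lamp (325, 150) 200 [623.67669959  39.43476656]
```

Run:
```python
from h import *
P={'L':(607.8,314.2,54),'M':(463.8,403,40),'S':(529.5,297.6,30),'B':(531.6,193.9,34),'K':(414.1,268.9,24)}
r={'L':20,'M':15,'S':11,'B':15,'K':13}
hb={'L':32,'M':24,'S':18,'B':34,'K':24}
im=[]
for n in("top","scene"):
    c=camera(n);k=4;a=cv2.resize(c["pixels"],None,fx=k,fy=k,interpolation=cv2.INTER_CUBIC)
    def D(pts,col,cl=True): cv2.polylines(a,[((proj(c,pts)+.5)*k-.5).round().astype(int)],cl,col,1)
    th=np.linspace(0,6.28,40)
    for q,p in P.items():
        for z in(0,hb[q]): D([(p[0]+r[q]*np.cos(t),p[1]+r[q]*np.sin(t),z) for t in th],(0,0,255))
    m=np.array([619.6,184.9]);d=np.array([.5546,-.832]);e=np.array([.832,.5546])
    D([(*(m+s*62.5*d+w*6*e),6) for s,w in((1,1),(1,-1),(-1,-1),(-1,1))],(255,0,0))
    cv2.imwrite(f"pics/ov_{n}.png", a[560:1080,620:1240] if n=="top" else a[760:1160,820:1420])
```

```text
(no output)
```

View pics/ov_top.png

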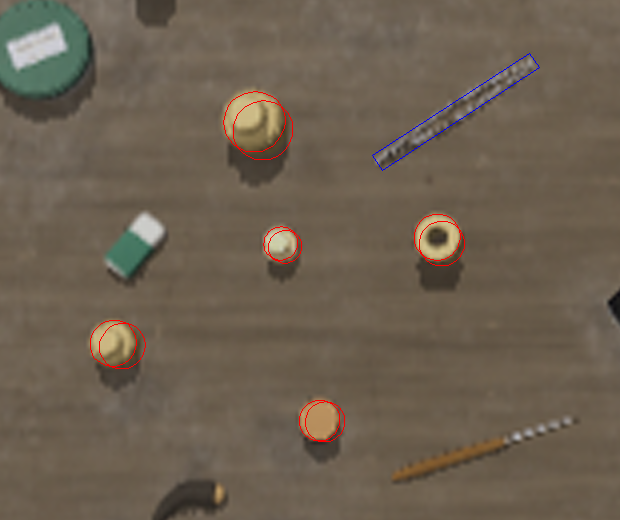

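View pics/ov_scene.png

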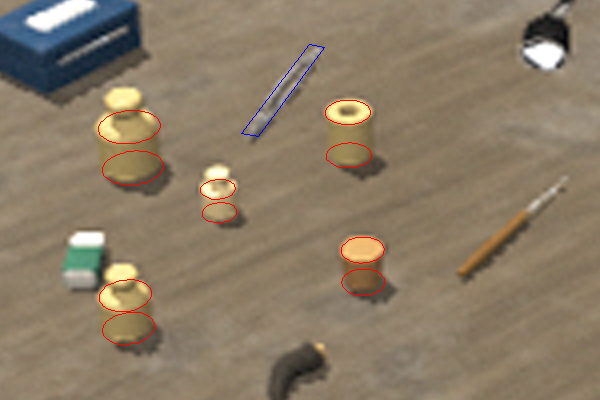

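Request:
jog_arm(commands=[[0, 0, 0.05, 0, 0, 0, 0.7], [0.01, 0.02, 0.095, 0, 0, 0, 0.7], [0.03, 0.07, 0.095, 0, 0, 0.02, 0.7], [0.055, 0.12, 0.095, 0, 0, 0.04, 0.7], [0.08, 0.17, 0.095, 0, 0, 0.07, 0.7], [0.105, 0.22, 0.095, 0, 0, 0.1, 0.7], [0.13, 0.27, 0.095, 0, 0, 0.12, 0.7], [0.155, 0.32, 0.095, 0, 0, 0.14, 0.7], [0.18, 0.365, 0.095, 0, 0, 0.16, 0.7], [0.2, 0.41, 0.095, 0, 0, 0.16, 0.7]], grip_force=40)

```text
clock: 1.6
eef_pos: [403.4, -99.5, 300.6]
eef_rot: [3.141, -0.0, 0.714]
wrist_force: [-0.8, -1.1, 0.1]
finger_gap: 65.8
```

Request:
jog_arm(commands=[[0.025, 0.05, 0, 0, 0, 0.02, 0.7], [0.05, 0.1, 0, 0, 0, 0.04, 0.7], [0.075, 0.15, 0, 0, 0, 0.06, 0.7], [0.1, 0.2, 0, 0, 0, 0.08, 0.7], [0.125, 0.25, 0, 0, 0, 0.1, 0.7], [0.15, 0.3, 0, 0, 0, 0.12, 0.7], [0.175, 0.35, 0, 0, 0, 0.14, 0.7], [0.195, 0.395, 0, 0, 0, 0.156, 0.7], [0.205, 0.415, 0, 0, 0, 0.156, 0.7], [0.205, 0.415, -0.05, 0, 0, 0.156, 0.7]])

```text
clock: 2.85
eef_pos: [609.2, 315.9, 252.4]
eef_rot: [3.138, -0.005, 1.041]
wrist_force: [0.7, 0.4, -1.2]
finger_gap: 65.8
```

Request:
jog_arm(commands=[[0, 0, -0.05, 0, 0, 0, 0.7], [0, 0, -0.1, 0, 0, 0, 0.7], [0, 0, -0.15, 0, 0, 0, 0.7], [0, 0, -0.17, 0, 0, 0, 0.7], [0, 0, -0.17, 0, 0, 0, 0.7], [0, 0, -0.17, 0, 0, 0, 0.7], [0, 0, -0.17, 0, 0, 0, 0.7], [0, 0, -0.17, 0, 0, 0, 0.7], [0, 0, -0.17, 0, 0, 0, 0.7], [0, 0, -0.17, 0, 0, 0, 0.7]])

```text
clock: 4.1
eef_pos: [607.9, 313.8, 80.6]
eef_rot: [3.142, -0.0, 1.04]
wrist_force: [0.2, -0.2, -0.5]
finger_gap: 65.8
```

Run:
```python
from h import *
c=camera("wrist");cv2.imwrite("pics/w1.png",c["pixels"])
s=manip.read_state();print(s["eef_pos"],s["eef_rot"])
print(proj(c,[(607.8,314.2,54),(607.8,314.2,0),s["eef_pos"]]))
```

```text
[607.86535757 313.78806731  80.47189299] [-3.14155128e+00  1.40503963e-05  1.03963305e+00]
[[314.94752792 232.4293409 ]
 [314.73788468 210.68020932]
 [315.53415075 247.88912916]]
```

View pics/w1.png

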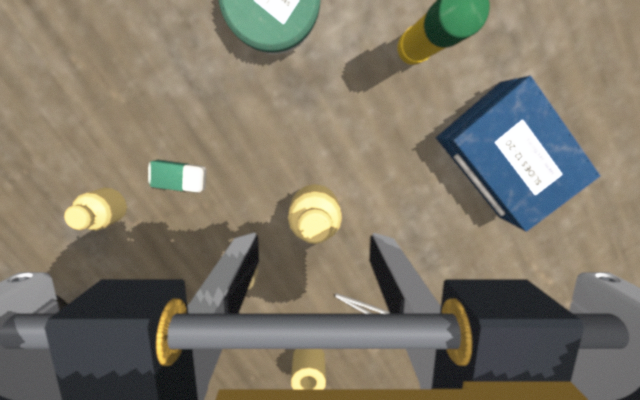

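Run:
```python
from h import *
c=camera("wrist");K,R,t=cal(c)
print(R@np.array([607.8,314.2,54])+t,-R.T@t,R)
print(ray(c,315,222,54),ray(c,315,212,32),ray(c,95,209,24), ray(c,77,216,40), ray(c,309,379,34))
crop(c,260,160,380,260,6,"w1c.png")
```

```text
[  0.85817229  18.96358532 218.75176417] [644.58043477 378.30679241 260.7612322 ] [[ 8.62304610e-01 -5.06389643e-01 -5.37310671e-04]
 [-4.89664450e-01 -8.34093658e-01  2.54000977e-01]
 [-1.29071632e-01 -2.18763112e-01 -9.67203812e-01]]
[611.56754764 320.58163408  54.        ] [611.95893916 321.10316403  32.        ] [467.73613816 405.85022347  24.        ] [465.22048401 406.47384784  40.        ] [533.63475668 197.46157662  34.        ]
```

View pics/w1c.png

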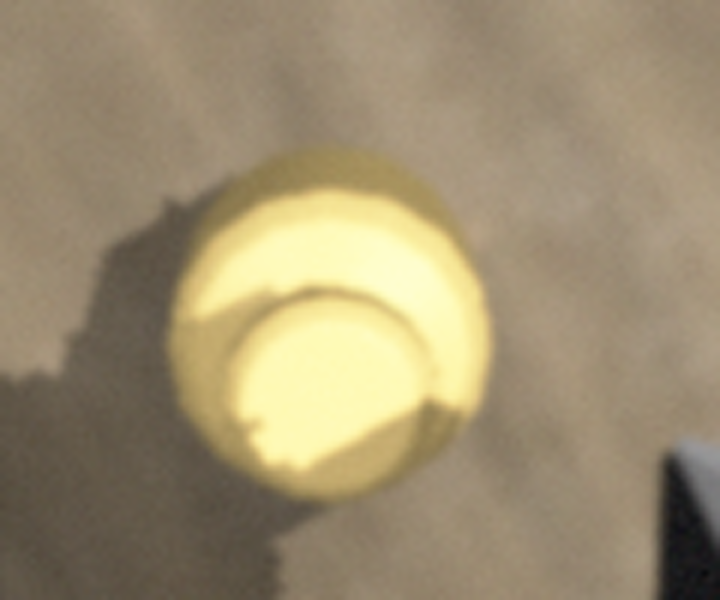

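Request:
jog_arm(commands=[[0.002, 0.0035, 0, 0, 0, 0, 0.7], [0.002, 0.0035, -0.03, 0, 0, 0, 0.7], [0.002, 0.0035, -0.055, 0, 0, 0, 0.7], [0.002, 0.0035, -0.067, 0, 0, 0, 0.7], [0.002, 0.0035, -0.067, 0, 0, 0, 0.7], [0.002, 0.0035, -0.067, 0, 0, 0, 0.3], [0.002, 0.0035, -0.067, 0, 0, 0, 0.3], [0.002, 0.0035, -0.067, 0, 0, 0, 0.3], [0.002, 0.0035, -0.067, 0, 0, 0, 0.3], [0.002, 0.0035, -0.067, 0, 0, 0, 0.3]], grip_force=40)

```text
clock: 5.45
eef_pos: [610.2, 317.4, 14.1]
eef_rot: [3.141, -0.001, 1.04]
wrist_force: [-0.0, -1.3, 6.0]
finger_gap: 39.3
```

Request:
jog_arm(commands=[[0, 0, 0.03, 0, 0, 0, 0.2], [0, 0, 0.07, 0, 0, 0, 0.2], [0, 0, 0.12, 0, 0, 0, 0.2], [0, 0, 0.17, 0, 0, 0, 0.2], [0, 0, 0.22, 0, 0, 0, 0.2], [0, 0, 0.26, 0, 0, 0, 0.2], [-0.005, -0.03, 0.28, 0, 0, 0, 0.2], [-0.015, -0.07, 0.287, 0, 0, 0, 0.2], [-0.03, -0.12, 0.287, 0, 0, 0, 0.2], [-0.04, -0.17, 0.287, 0, 0, 0, 0.2]])

```text
clock: 6.7
eef_pos: [568.8, 145.9, 299.6]
eef_rot: [-3.14, 0.001, 1.04]
wrist_force: [-0.2, 0.1, -3.9]
finger_gap: 39.2
```

Request:
jog_arm(commands=[[-0.01, -0.05, 0, 0, 0, 0, 0.2], [-0.02, -0.1, 0, 0, 0, 0, 0.2], [-0.03, -0.15, 0, 0, 0, 0, 0.2], [-0.04, -0.2, 0, 0, 0, 0, 0.2], [-0.05, -0.25, 0, 0, 0, 0, 0.2], [-0.06, -0.3, 0, 0, 0, 0, 0.2], [-0.07, -0.35, 0, 0, 0, 0, 0.2], [-0.085, -0.4, 0, 0, 0, 0, 0.2], [-0.095, -0.44, 0, 0, 0, 0, 0.2], [-0.1025, -0.46, 0, 0, 0, 0, 0.2]])

```text
clock: 7.95
eef_pos: [466.5, -314.1, 299.5]
eef_rot: [-3.14, -0.0, 1.038]
wrist_force: [-0.8, 0.8, -4.0]
finger_gap: 39.1
```

Request:
jog_arm(commands=[[0, 0, -0.05, 0, 0, 0, 0.2], [0, 0, -0.1, 0, 0, 0, 0.2], [0, 0, -0.15, 0, 0, 0, 0.2], [0, 0, -0.19, 0, 0, 0, 0.2], [0, 0, -0.21, 0, 0, 0, 0.2], [0, 0, -0.21, 0, 0, 0, 0.2], [0, 0, -0.21, 0, 0, 0, 0.2], [0, 0, -0.21, 0, 0, 0, 0.2], [0, 0, -0.21, 0, 0, 0, 0.2], [0, 0, -0.21, 0, 0, 0, 0.2]])

```text
clock: 9.2
eef_pos: [467.4, -312.8, 90.8]
eef_rot: [3.141, 0.0, 1.04]
wrist_force: [0.1, -0.3, -4.8]
finger_gap: 39.5
```

Run:
```python
from h import *
c=camera("wrist");cv2.imwrite("pics/w2.png",c["pixels"])
t=camera("top");crop(t,370,130,530,260,5,"t2.png")
s=manip.read_state();print(s["eef_pos"],s["eef_rot"],s["wrist_force"])
for n,p in dict(L=(467.6,-314.4),M=(497.7,-263.6),S=(523,-220.5)).items(): print(n,proj(c,[(*p,16)]))
```

```text
[ 467.38412532 -312.74627391   90.57452406] [3.14142524e+00 3.65434386e-05 1.03958355e+00] [-0.18464166 -0.85394609 -4.49082822]
L [[316.21892138 214.4906768 ]]
M [[316.66517896 141.51209709]]
S [[316.80940712  72.56021596]]
```

View pics/w2.png

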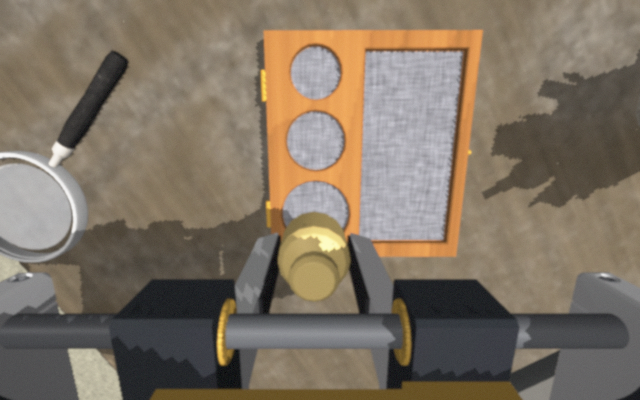

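View pics/t2.png

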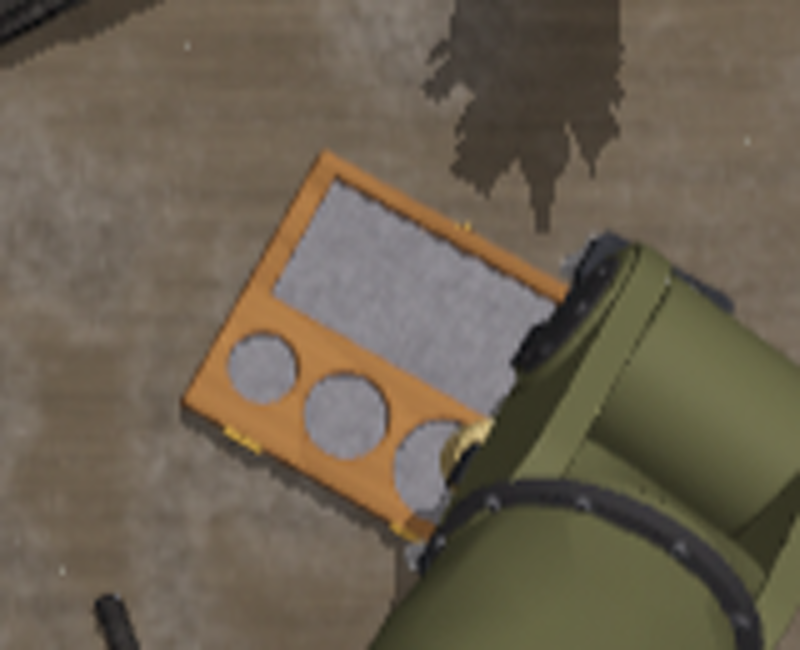

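Run:
```python
from h import *
c=camera("wrist");print(ray(c,314,277,131),ray(c,315.5,141,16),ray(c,316,72,16))
```

```text
[ 467.48717572 -310.68918314  131.        ] [ 497.04749324 -262.74979505   16.        ] [ 522.59209807 -219.84152779   16.        ]
```

Request:
jog_arm(commands=[[-0.0005, -0.002, -0.02, 0, 0, 0, 0.2], [-0.0005, -0.002, -0.04, 0, 0, 0, 0.2], [-0.0005, -0.002, -0.055, 0, 0, 0, 0.2], [-0.0005, -0.002, -0.061, 0, 0, 0, 0.2], [-0.0005, -0.002, -0.063, 0, 0, 0, 0.2], [-0.0005, -0.002, -0.065, 0, 0, 0, 0.2], [-0.0005, -0.002, -0.066, 0, 0, 0, 0.2], [-0.0005, -0.002, -0.067, 0, 0, 0, 0.2], [-0.0005, -0.002, -0.067, 0, 0, 0, 0.2], [-0.0005, -0.002, -0.067, 0, 0, 0, 0.2]])

```text
clock: 10.6
eef_pos: [467.0, -314.8, 24.1]
eef_rot: [3.141, 0.0, 1.04]
wrist_force: [-4.1, 2.6, 6.5]
finger_gap: 39.4
```

Request:
jog_arm(commands=[[0, 0, 0, 0, 0, 0, 0.5], [0, 0, 0, 0, 0, 0, 0.55], [0, 0, 0, 0, 0, 0, 0.55], [0, 0, 0, 0, 0, 0, 0.55], [0, 0, 0.02, 0, 0, 0, 0.55], [0, 0, 0.06, 0, 0, 0, 0.55], [0, 0, 0.11, 0, 0, 0, 0.55], [0, 0, 0.16, 0, 0, 0, 0.55], [0, 0, 0.21, 0, 0, 0, 0.55], [0, 0, 0.26, 0, 0, 0, 0.55]])

```text
clock: 11.85
eef_pos: [466.7, -314.6, 285.2]
eef_rot: [3.141, 0.0, 1.04]
wrist_force: [0.1, 0.4, -1.1]
finger_gap: 51.5
```

Run:
```python
from h import *
c=camera("wrist");crop(c,200,20,500,260,2.6,"w3.png")
s=manip.read_state();print(s["eef_pos"],s["wrist_force"],s["finger_gap"])
```

```text
[ 467.80812295 -315.3999668   292.23017457] [ 0.50551303 -0.39936513  7.26959849] 51.63774911231671
```

View pics/w3.png

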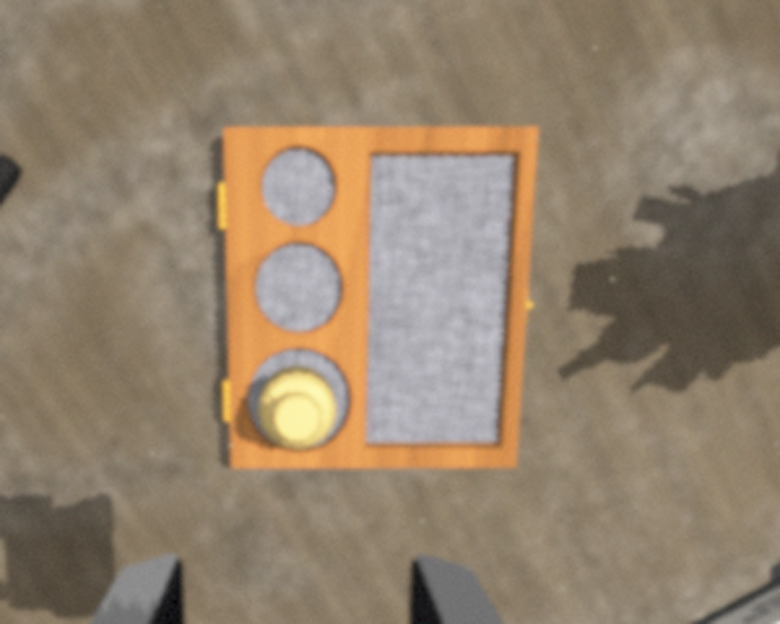

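Request:
jog_arm(commands=[[0, 0.05, 0, 0, 0, 0, 0.55], [0, 0.1, 0, 0, 0, 0, 0.55], [0, 0.15, 0, 0, 0, 0, 0.55], [0, 0.2, 0, 0, 0, 0, 0.55], [0, 0.25, 0, 0, 0, 0, 0.55], [0, 0.3, 0, 0, 0, 0, 0.55], [0, 0.35, 0, 0, 0, 0, 0.55], [0, 0.4, 0, 0, 0, 0, 0.55], [0, 0.45, 0, 0, 0, 0, 0.55], [0, 0.5, 0, 0, 0, 0, 0.55]])

```text
clock: 13.15
eef_pos: [466.6, 186.9, 283.4]
eef_rot: [3.141, -0.0, 1.04]
wrist_force: [0.3, 0.6, 0.0]
finger_gap: 51.8
```

Request:
jog_arm(commands=[[0, 0.05, 0, 0, 0, 0, 0.55], [0, 0.1, 0, 0, 0, 0, 0.55], [0, 0.15, 0, 0, 0, 0, 0.55], [-0.002, 0.19, 0, 0, 0, 0, 0.55], [-0.002, 0.22, -0.04, 0, 0, 0, 0.55], [-0.002, 0.22, -0.09, 0, 0, 0, 0.55], [-0.002, 0.22, -0.14, 0, 0, 0, 0.55], [-0.002, 0.22, -0.18, 0, 0, 0, 0.55], [-0.002, 0.22, -0.203, 0, 0, 0, 0.55], [-0.002, 0.22, -0.203, 0, 0, 0, 0.55]])

```text
clock: 14.4
eef_pos: [464.2, 404.7, 78.7]
eef_rot: [-3.14, 0.003, 1.04]
wrist_force: [0.2, -0.1, 0.2]
finger_gap: 51.6
```

Run:
```python
from h import *
c=camera("wrist");crop(c,230,160,390,280,5,"w4.png")
s=manip.read_state();print(s["eef_pos"],s["wrist_force"],s["finger_gap"])
print(proj(c,[(464.9,405.3,40),(464.9,405.3,24)]))
```

```text
[464.81207209 405.24422136  80.40169253] [-0.13838069  0.69013835  0.42503313] 51.742495733310506
[[315.85789848 225.74776079]
 [315.7591206  219.00131409]]
```

View pics/w4.png

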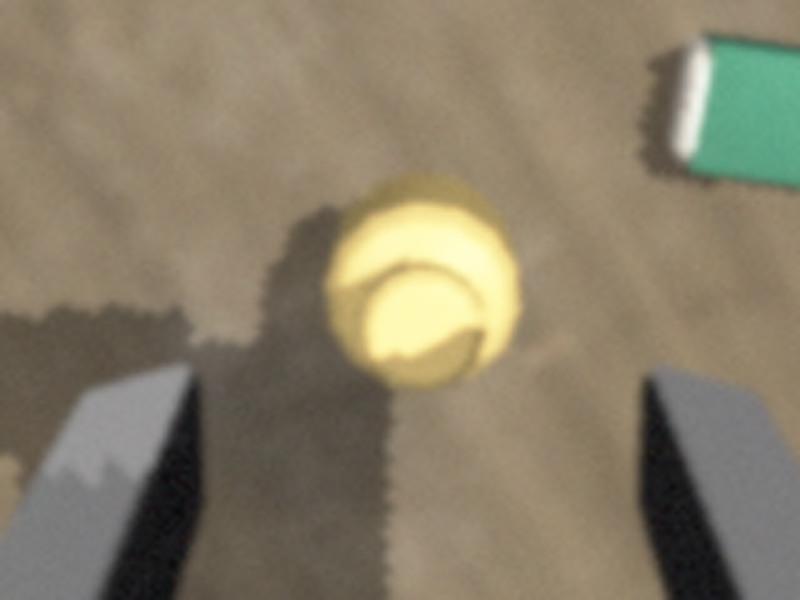

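Request:
jog_arm(commands=[[0, 0.001, -0.03, 0, 0, 0, 0.55], [0, 0.001, -0.055, 0, 0, 0, 0.55], [0, 0.001, -0.068, 0, 0, 0, 0.55], [0, 0.001, -0.068, 0, 0, 0, 0.55], [0, 0.001, -0.068, 0, 0, 0, 0.2], [0, 0.001, -0.068, 0, 0, 0, 0.2], [0, 0.001, -0.068, 0, 0, 0, 0.2], [0, 0.001, -0.068, 0, 0, 0, 0.2], [0, 0.001, -0.068, 0, 0, 0, 0.2], [0, 0.001, -0.068, 0, 0, 0, 0.2]], grip_force=25)

```text
clock: 15.7
eef_pos: [465.2, 406.5, 13.2]
eef_rot: [3.141, -0.001, 1.04]
wrist_force: [-0.3, -1.0, 7.1]
finger_gap: 29.7
```

Request:
jog_arm(commands=[[0, 0, 0.02, 0, 0, 0, 0.15], [0, 0, 0.06, 0, 0, 0, 0.15], [0, 0, 0.11, 0, 0, 0, 0.15], [0, 0, 0.16, 0, 0, 0, 0.15], [0, 0, 0.21, 0, 0, 0, 0.15], [0, 0, 0.255, 0, 0, 0, 0.15], [0, -0.03, 0.285, 0, 0, 0, 0.15], [0, -0.07, 0.29, 0, 0, 0, 0.15], [0, -0.12, 0.29, 0, 0, 0, 0.15], [0, -0.17, 0.29, 0, 0, 0, 0.15]])

```text
clock: 16.95
eef_pos: [464.2, 234.7, 303.5]
eef_rot: [3.141, -0.001, 1.04]
wrist_force: [1.3, -0.1, -2.3]
finger_gap: 29.4
```

Request:
jog_arm(commands=[[0, -0.05, 0, 0, 0, 0, 0.15], [0, -0.1, 0, 0, 0, 0, 0.15], [0, -0.15, 0, 0, 0, 0, 0.15], [0, -0.2, 0, 0, 0, 0, 0.15], [0, -0.25, 0, 0, 0, 0, 0.15], [0.005, -0.3, 0, 0, 0, 0, 0.15], [0.01, -0.35, 0, 0, 0, 0, 0.15], [0.02, -0.4, 0, 0, 0, 0, 0.15], [0.03, -0.45, 0, 0, 0, 0, 0.15], [0.032, -0.499, 0, 0, 0, 0, 0.15]])

```text
clock: 18.2
eef_pos: [496.7, -264.2, 303.3]
eef_rot: [3.141, -0.0, 1.04]
wrist_force: [-0.0, -0.4, -2.4]
finger_gap: 29.5
```

Request:
jog_arm(commands=[[0, 0, -0.05, 0, 0, 0, 0.15], [0, 0, -0.1, 0, 0, 0, 0.15], [0, 0, -0.15, 0, 0, 0, 0.15], [0, 0, -0.2, 0, 0, 0, 0.15], [0, 0, -0.222, 0, 0, 0, 0.15], [0, 0, -0.222, 0, 0, 0, 0.15], [0, 0, -0.222, 0, 0, 0, 0.15], [0, 0, -0.222, 0, 0, 0, 0.15], [0, 0, -0.222, 0, 0, 0, 0.15], [0, 0, -0.222, 0, 0, 0, 0.15]])

```text
clock: 19.45
eef_pos: [497.0, -262.8, 80.8]
eef_rot: [3.141, 0.0, 1.04]
wrist_force: [0.4, 0.2, -1.6]
finger_gap: 29.2
```

Run:
```python
from h import *
c=camera("wrist");cv2.imwrite("pics/w5.png",c["pixels"])
s=manip.read_state();print(s["eef_pos"],s["wrist_force"],s["finger_gap"])
print(proj(c,[(497.1,-263.1,16),(522.7,-220,16),(s["eef_pos"]+[0,0,28])]))
```

```text
[ 496.9294279  -262.74988633   80.69296484] [-0.29362137  0.14250245 -2.3092132 ] 29.502837151376614
[[315.46578073 216.72822562]
 [315.89050556 152.94154447]
 [315.7803771  268.74261871]]
```

View pics/w5.png

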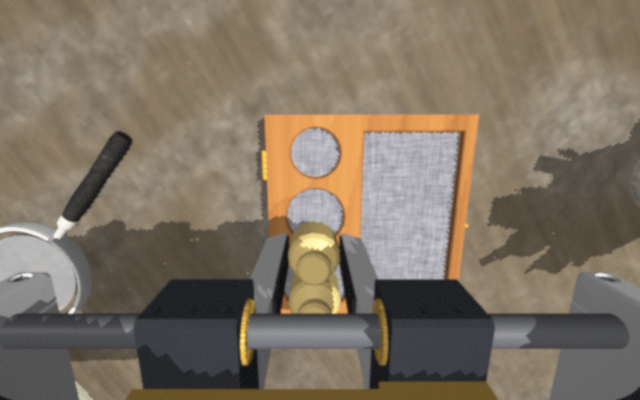

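Request:
jog_arm(commands=[[0, 0, -0.02, 0, 0, 0, 0.15], [0, 0, -0.04, 0, 0, 0, 0.15], [0, 0, -0.05, 0, 0, 0, 0.15], [0, 0, -0.054, 0, 0, 0, 0.15], [0, 0, -0.056, 0, 0, 0, 0.15], [0, 0, -0.0575, 0, 0, 0, 0.15], [0, 0, -0.0575, 0, 0, 0, 0.15], [0, 0, -0.0575, 0, 0, 0, 0.15], [0, 0, -0.0575, 0, 0, 0, 0.45], [0, 0, -0.0575, 0, 0, 0, 0.45]])

```text
clock: 20.75
eef_pos: [497.0, -262.8, 23.1]
eef_rot: [3.141, 0.0, 1.04]
wrist_force: [0.2, -0.4, 0.0]
finger_gap: 41.6
```

Request:
jog_arm(commands=[[0, 0, 0, 0, 0, 0, 0.45], [0, 0, 0, 0, 0, 0, 0.45], [0, 0, 0.02, 0, 0, 0, 0.45], [0, 0, 0.06, 0, 0, 0, 0.45], [0, 0, 0.11, 0, 0, 0, 0.45], [0, 0, 0.16, 0, 0, 0, 0.45], [0, 0, 0.21, 0, 0, 0, 0.45], [0, 0, 0.25, 0, 0, 0, 0.45], [0, 0, 0.255, 0, 0, 0, 0.45], [0, 0, 0.255, 0, 0, 0, 0.45]])

```text
clock: 22.0
eef_pos: [496.7, -262.6, 277.3]
eef_rot: [-3.141, 0.0, 1.04]
wrist_force: [-0.5, -0.1, -0.1]
finger_gap: 42.6
```

Run:
```python
from h import *
c=camera("wrist");crop(c,200,20,500,260,2.6,"w6.png")
s=manip.read_state();print(s["eef_pos"],s["wrist_force"],s["finger_gap"])
```

```text
[ 496.6036357  -262.53921825  276.63959494] [-0.38499917 -0.53921639 -0.80853999] 42.7727234182389
```

View pics/w6.png

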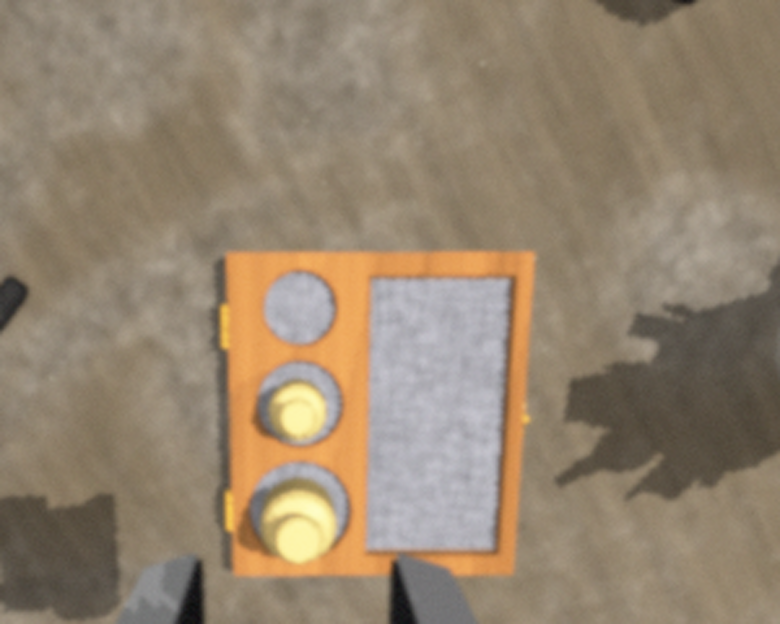

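Request:
jog_arm(commands=[[0, 0.05, 0, 0, 0, 0, 0.45], [0, 0.1, 0, 0, 0, 0, 0.45], [0, 0.15, 0, 0, 0, 0, 0.45], [0, 0.2, 0, 0, 0, 0, 0.45], [0, 0.25, 0, 0, 0, 0, 0.45], [0.005, 0.3, 0, 0, 0, 0, 0.45], [0.01, 0.35, 0, 0, 0, 0, 0.45], [0.015, 0.4, 0, 0, 0, 0, 0.45], [0.02, 0.45, 0, 0, 0, 0, 0.45], [0.025, 0.5, 0, 0, 0, 0, 0.45]])

```text
clock: 23.3
eef_pos: [521.5, 238.9, 276.4]
eef_rot: [-3.14, 0.002, 1.04]
wrist_force: [-0.0, -0.6, 0.6]
finger_gap: 42.6
```

Request:
jog_arm(commands=[[0.005, 0.04, 0, 0, 0, 0, 0.45], [0.009, 0.0625, 0, 0, 0, 0, 0.45], [0.009, 0.0625, -0.05, 0, 0, 0, 0.45], [0.009, 0.0625, -0.1, 0, 0, 0, 0.45], [0.009, 0.0625, -0.15, 0, 0, 0, 0.45], [0.009, 0.0625, -0.19, 0, 0, 0, 0.45], [0.009, 0.0625, -0.208, 0, 0, 0, 0.45], [0.009, 0.0625, -0.208, 0, 0, 0, 0.45], [0.009, 0.0625, -0.208, 0, 0, 0, 0.45], [0.009, 0.0625, -0.208, 0, 0, 0, 0.45]])

```text
clock: 24.55
eef_pos: [531.5, 300.1, 71.4]
eef_rot: [3.14, -0.002, 1.04]
wrist_force: [0.1, 0.1, 0.8]
finger_gap: 42.3
```

Run:
```python
from h import *
c=camera("wrist");crop(c,230,160,390,280,5,"w7.png")
s=manip.read_state();print(s["eef_pos"],s["wrist_force"],s["finger_gap"])
print(proj(c,[(530.8,299.8,30),(530.8,299.8,18)]))
```

```text
[531.33344413 300.03041902  71.15359814] [-0.31459456 -1.1821165  -0.47155928] 42.64001168643324
[[314.61327937 226.7354823 ]
 [314.55890371 221.68566216]]
```

View pics/w7.png

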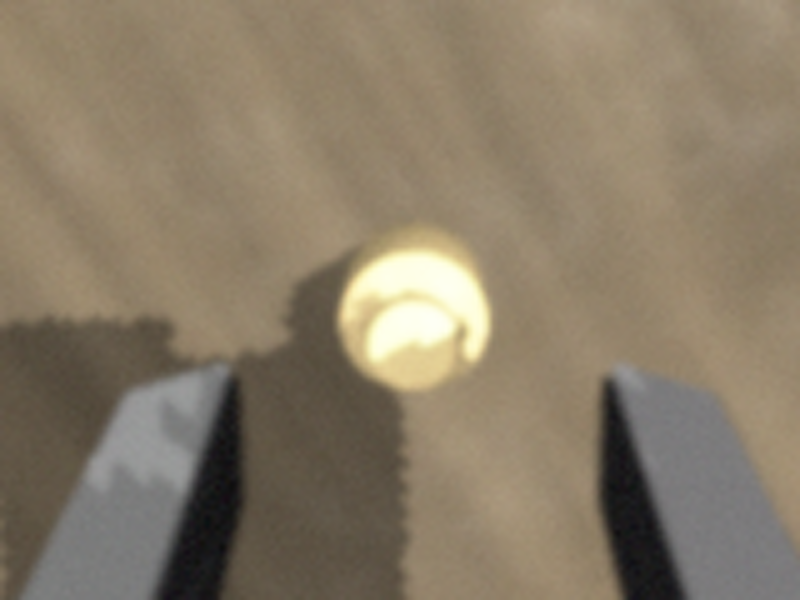

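Request:
jog_arm(commands=[[-0.002, -0.0005, -0.02, 0, 0, 0, 0.45], [-0.002, -0.0005, -0.045, 0, 0, 0, 0.45], [-0.002, -0.0005, -0.061, 0, 0, 0, 0.45], [-0.002, -0.0005, -0.061, 0, 0, 0, 0.45], [-0.002, -0.0005, -0.061, 0, 0, 0, 0.1], [-0.002, -0.0005, -0.061, 0, 0, 0, 0.1], [-0.002, -0.0005, -0.061, 0, 0, 0, 0.1], [-0.002, -0.0005, -0.061, 0, 0, 0, 0.1], [-0.002, -0.0005, -0.061, 0, 0, 0, 0.1], [-0.002, -0.0005, -0.061, 0, 0, 0, 0.1]], grip_force=20)

```text
clock: 25.85
eef_pos: [529.3, 299.5, 9.7]
eef_rot: [3.141, -0.001, 1.04]
wrist_force: [0.0, -0.0, 6.0]
finger_gap: 20.2
```

Request:
jog_arm(commands=[[0, 0, 0.02, 0, 0, 0, 0.1], [0, 0, 0.06, 0, 0, 0, 0.1], [0, 0, 0.11, 0, 0, 0, 0.1], [0, 0, 0.16, 0, 0, 0, 0.1], [0, 0, 0.21, 0, 0, 0, 0.1], [0, 0, 0.255, 0, 0, 0, 0.1], [0, -0.02, 0.285, 0, 0, 0, 0.1], [0, -0.06, 0.29, 0, 0, 0, 0.1], [0, -0.11, 0.29, 0, 0, 0, 0.1], [0, -0.16, 0.29, 0, 0, 0, 0.1]])

```text
clock: 27.1
eef_pos: [528.2, 137.8, 300.1]
eef_rot: [3.141, -0.0, 1.04]
wrist_force: [0.9, -0.4, -0.2]
finger_gap: 20.3
```

Request:
jog_arm(commands=[[0, -0.05, 0, 0, 0, 0, 0.1], [0, -0.1, 0, 0, 0, 0, 0.1], [0, -0.15, 0, 0, 0, 0, 0.1], [0, -0.2, 0, 0, 0, 0, 0.1], [0, -0.25, 0, 0, 0, 0, 0.1], [-0.003, -0.3, 0, 0, 0, 0, 0.1], [-0.006, -0.345, 0, 0, 0, 0, 0.1], [-0.006, -0.359, 0, 0, 0, 0, 0.1], [-0.006, -0.359, -0.03, 0, 0, 0, 0.1], [-0.006, -0.359, -0.08, 0, 0, 0, 0.1]])

```text
clock: 28.35
eef_pos: [523.4, -219.4, 220.0]
eef_rot: [3.138, -0.0, 1.04]
wrist_force: [0.9, -1.1, -1.9]
finger_gap: 20.5
```

Request:
jog_arm(commands=[[0, 0, -0.05, 0, 0, 0, 0.1], [0, 0, -0.1, 0, 0, 0, 0.1], [0, 0, -0.13, 0, 0, 0, 0.1], [0, 0, -0.149, 0, 0, 0, 0.1], [0, 0, -0.149, 0, 0, 0, 0.1], [0, 0, -0.149, 0, 0, 0, 0.1], [0, 0, -0.149, 0, 0, 0, 0.1], [0, 0, -0.149, 0, 0, 0, 0.1], [0, 0, -0.149, 0, 0, 0, 0.1], [0, 0, -0.149, 0, 0, 0, 0.1]])

```text
clock: 29.6
eef_pos: [522.9, -219.7, 70.0]
eef_rot: [3.142, 0.0, 1.04]
wrist_force: [-0.1, 0.7, -0.2]
finger_gap: 20.8
```

Run:
```python
from h import *
c=camera("wrist");crop(c,230,140,390,300,3.75,"w8.png")
s=manip.read_state();print(s["eef_pos"],s["wrist_force"],s["finger_gap"])
print(proj(c,[(522.7,-220,16),(s["eef_pos"]+[0,0,20])]))
```

```text
[ 522.86916564 -219.74004107   70.00286816] [ 1.20069601  0.71349627 -1.45333798] 20.53912959052327
[[315.17228882 220.98054001]
 [315.74208431 262.18562197]]
```

View pics/w8.png

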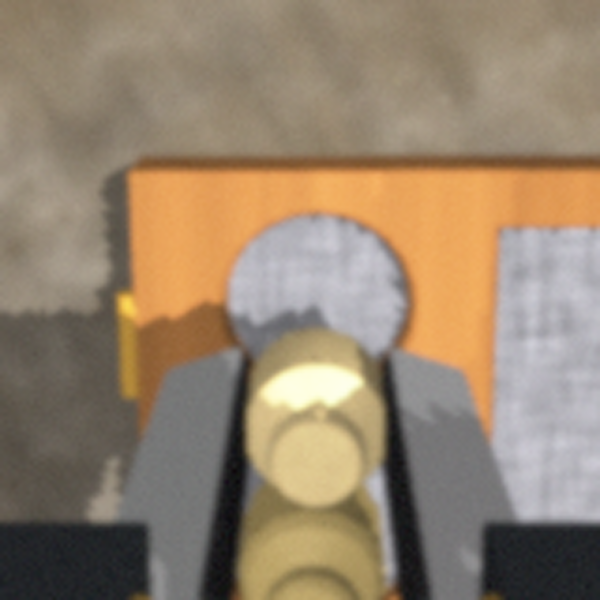

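Request:
jog_arm(commands=[[0, 0, -0.02, 0, 0, 0, 0.1], [0, 0, -0.035, 0, 0, 0, 0.1], [0, 0, -0.045, 0, 0, 0, 0.1], [0, 0, -0.048, 0, 0, 0, 0.1], [0, 0, -0.05, 0, 0, 0, 0.1], [0, 0, -0.0505, 0, 0, 0, 0.1], [0, 0, -0.0505, 0, 0, 0, 0.1], [0, 0, -0.0505, 0, 0, 0, 0.1], [0, 0, -0.0505, 0, 0, 0, 0.35], [0, 0, -0.0505, 0, 0, 0, 0.35]])

```text
clock: 30.9
eef_pos: [523.0, -219.7, 19.5]
eef_rot: [3.141, -0.0, 1.04]
wrist_force: [0.3, -0.1, -0.8]
finger_gap: 32.7
```

Request:
jog_arm(commands=[[0, 0, 0, 0, 0, 0, 0.35], [0, 0, 0, 0, 0, 0, 0.35], [0, 0, 0.02, 0, 0, 0, 0.35], [0, 0, 0.06, 0, 0, 0, 0.35], [0, 0, 0.11, 0, 0, 0, 0.35], [0, 0, 0.16, 0, 0, 0, 0.35], [0, 0, 0.21, 0, 0, 0, 0.35], [0, 0, 0.25, 0, 0, 0, 0.35], [0, 0, 0.26, 0, 0, 0, 0.35], [0, 0, 0.26, 0, 0, 0, 0.35]])

```text
clock: 32.15
eef_pos: [522.8, -219.7, 279.0]
eef_rot: [-3.141, 0.0, 1.04]
wrist_force: [0.4, 0.1, -0.5]
finger_gap: 32.7
```

Run:
```python
from h import *
c=camera("wrist");crop(c,200,100,500,330,2.6,"w9.png")
s=manip.read_state();print(s["eef_pos"],s["wrist_force"],s["finger_gap"])
```

```text
[ 522.59962272 -219.55776852  278.04744494] [-0.92485596  0.31578955 -0.02339804] 32.99633630447373
```

View pics/w9.png

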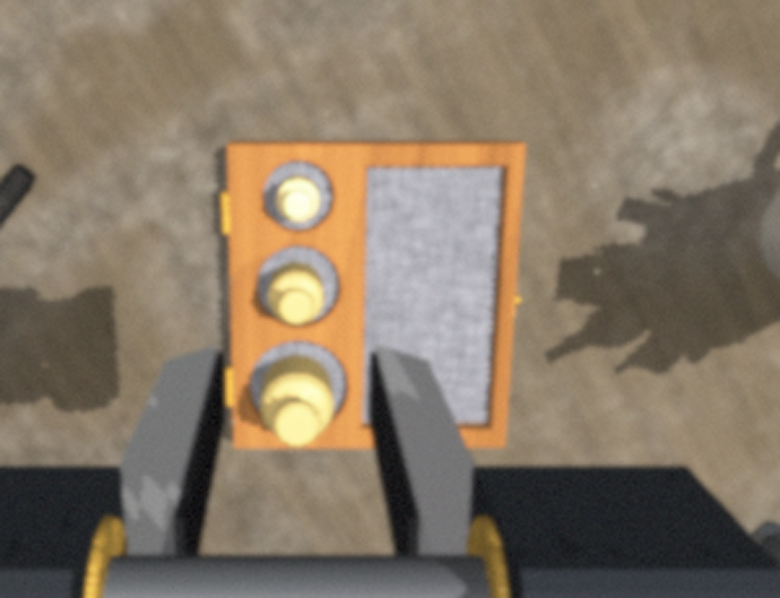

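Request:
jog_arm(commands=[[0, 0.04, 0.01, 0, 0, 0.05, 0.35], [0.01, 0.085, 0.01, 0, 0, 0.11, 0.35], [0.02, 0.13, 0.01, 0, 0, 0.17, 0.35], [0.03, 0.175, 0.01, 0, 0, 0.23, 0.35], [0.04, 0.22, 0.01, 0, 0, 0.29, 0.35], [0.055, 0.265, 0.01, 0, 0, 0.35, 0.35], [0.07, 0.31, 0.01, 0, 0, 0.41, 0.35], [0.085, 0.355, 0.01, 0, 0, 0.47, 0.35], [0.095, 0.395, 0.01, 0, 0, 0.53, 0.35], [0.098, 0.406, 0.01, 0, 0, 0.534, 0.35]])

```text
clock: 33.45
eef_pos: [620.6, 188.2, 286.9]
eef_rot: [-3.138, -0.001, 2.161]
wrist_force: [0.8, -0.3, -0.8]
finger_gap: 32.7
```

Request:
jog_arm(commands=[[0, 0, -0.04, 0, 0, 0, 0.35], [0, 0, -0.09, 0, 0, 0, 0.35], [0, 0, -0.14, 0, 0, 0, 0.35], [0, 0, -0.18, 0, 0, 0, 0.35], [0, 0, -0.21, 0, 0, 0, 0.35], [0, 0, -0.23, 0, 0, 0, 0.35], [0, 0, -0.23, 0, 0, 0, 0.35], [0, 0, -0.23, 0, 0, 0, 0.35], [0, 0, -0.23, 0, 0, 0, 0.35], [0, 0, -0.23, 0, 0, 0, 0.35]])

```text
clock: 34.7
eef_pos: [621.2, 186.4, 60.2]
eef_rot: [3.14, 0.0, 2.158]
wrist_force: [-0.4, -0.4, 0.1]
finger_gap: 33.0
```

Run:
```python
from h import *
c=camera("wrist");crop(c,210,60,410,260,3,"w10.png")
s=manip.read_state();print(s["eef_pos"],s["eef_rot"],s["wrist_force"],s["finger_gap"])
m=s["eef_pos"][:2];d=np.array([.5546,-.832])
print(proj(c,[(*m,6),(*(m+62.5*d),6),(*(m-62.5*d),6)]))
```

```text
[621.08127811 186.3588813   60.03244276] [3.14079449e+00 3.10584138e-04 2.15802678e+00] [-0.16575282 -0.43688744  0.59033948] 32.929644614704344
[[313.51327641 221.36272059]
 [313.56834734 294.99526201]
 [313.45060098 137.56257216]]
```

View pics/w10.png

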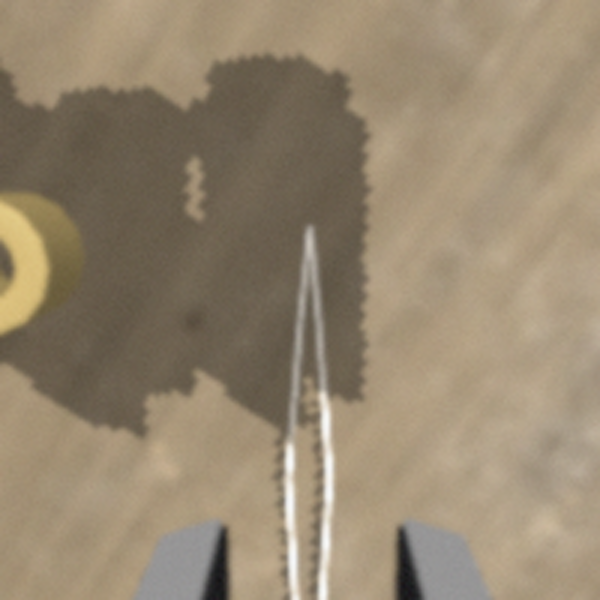

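Request:
jog_arm(commands=[[0, 0, -0.02, 0, 0, 0, 0.35], [0, 0, -0.04, 0, 0, 0, 0.35], [0, 0, -0.052, 0, 0, 0, 0.35], [0, 0, -0.056, 0, 0, 0, 0.35], [0, 0, -0.058, 0, 0, 0, 0.35], [0, 0, -0.058, 0, 0, 0, 0.35], [0, 0, -0.058, 0, 0, 0, 0.02], [0, 0, -0.058, 0, 0, 0, 0.02], [0, 0, -0.058, 0, 0, 0, 0.02], [0, 0, -0.058, 0, 0, 0, 0.02]], grip_force=12)

```text
clock: 36.0
eef_pos: [621.0, 186.3, 1.7]
eef_rot: [3.141, 0.0, 2.158]
wrist_force: [-0.3, 0.3, 2.1]
finger_gap: 11.3
```

Request:
jog_arm(commands=[[0, 0, 0, 0, 0, 0, 0.02], [0, 0, 0, 0, 0, 0, 0.02], [0, 0, 0.01, 0, 0, 0, 0.02], [0, 0, 0.03, 0, 0, 0, 0.02], [0, 0, 0.07, 0, 0, 0, 0.02], [0, 0, 0.12, 0, 0, 0, 0.02], [0, 0, 0.17, 0, 0, 0, 0.02], [0, 0, 0.22, 0, 0, 0, 0.02], [0, 0, 0.26, 0, 0, 0, 0.02], [0, 0, 0.29, 0, 0, 0, 0.02]])

```text
clock: 37.25
eef_pos: [620.6, 186.3, 295.2]
eef_rot: [3.139, 0.001, 2.158]
wrist_force: [0.2, -0.7, 0.0]
finger_gap: 11.0
```

Run:
```python
from h import *
c=camera("wrist");cv2.imwrite("pics/w11.png",c["pixels"])
s=manip.read_state();print(s["eef_pos"],s["eef_rot"],s["wrist_force"],s["finger_gap"])
```

```text
[621.23594214 186.38479823 299.05661382] [3.13427927e+00 2.68090874e-03 2.15803982e+00] [0.36379922 0.26850359 3.73092265] 11.328458044929388
```

View pics/w11.png

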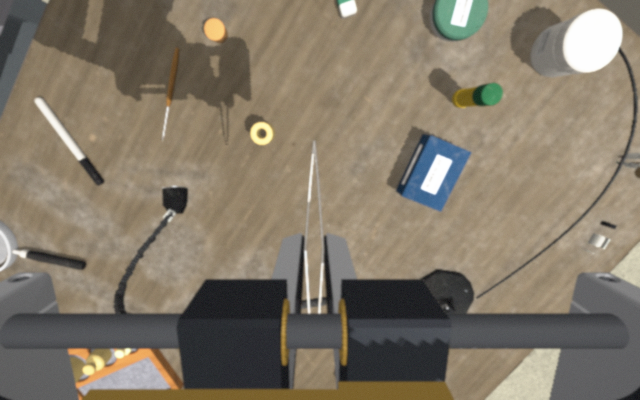

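Request:
jog_arm(commands=[[-0.005, -0.04, 0, 0, 0, -0.05, 0.02], [-0.01, -0.08, 0, 0, 0, -0.1, 0.02], [-0.015, -0.12, 0, 0, 0, -0.16, 0.02], [-0.02, -0.16, 0, 0, 0, -0.22, 0.02], [-0.025, -0.2, 0, 0, 0, -0.28, 0.02], [-0.03, -0.24, 0, 0, 0, -0.34, 0.02], [-0.035, -0.28, 0, 0, 0, -0.4, 0.02], [-0.04, -0.32, 0, 0, 0, -0.46, 0.02], [-0.045, -0.36, 0, 0, 0, -0.52, 0.02], [-0.05, -0.4, 0, 0, 0, -0.537, 0.02]])

```text
clock: 38.55
eef_pos: [570.3, -214.9, 292.3]
eef_rot: [3.141, -0.0, 1.031]
wrist_force: [0.2, 0.3, -0.4]
finger_gap: 11.2
```

Request:
jog_arm(commands=[[-0.005, -0.04, 0, 0, 0, 0, 0.02], [-0.01, -0.08, 0, 0, 0, 0, 0.02], [-0.0155, -0.094, -0.02, 0, 0, 0, 0.02], [-0.0155, -0.094, -0.06, 0, 0, 0, 0.02], [-0.0155, -0.094, -0.11, 0, 0, 0, 0.02], [-0.0155, -0.094, -0.16, 0, 0, 0, 0.02], [-0.0155, -0.094, -0.2, 0, 0, 0, 0.02], [-0.0155, -0.094, -0.23, 0, 0, 0, 0.02], [-0.0155, -0.094, -0.23, 0, 0, 0, 0.02], [-0.0155, -0.094, -0.23, 0, 0, 0, 0.02]])

```text
clock: 39.8
eef_pos: [556.0, -308.1, 63.4]
eef_rot: [3.139, 0.0, 1.033]
wrist_force: [0.0, 1.0, 0.1]
finger_gap: 11.6
```

Run:
```python
from h import *
c=camera("wrist");cv2.imwrite("pics/w12.png",c["pixels"])
s=manip.read_state();print(s["eef_pos"],s["eef_rot"],s["wrist_force"],s["finger_gap"])
```

```text
[ 556.09953719 -308.18087304   63.57101466] [3.13879199e+00 1.12887749e-04 1.03340172e+00] [ 0.07146215 -1.02807794  0.22515946] 11.313452952378427
```

View pics/w12.png

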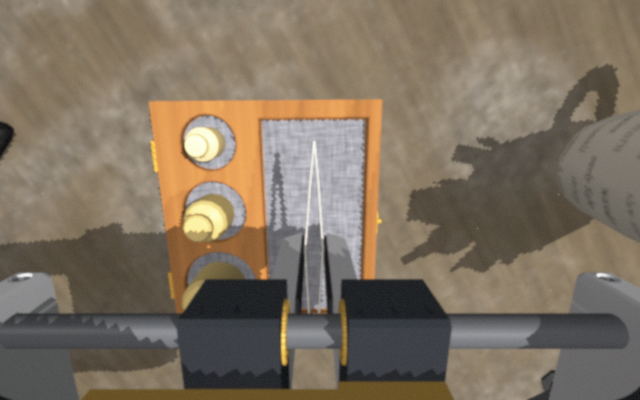

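Request:
jog_arm(commands=[[0, 0, -0.015, 0, 0, 0, 0.02], [0, 0, -0.03, 0, 0, 0, 0.02], [0, 0, -0.04, 0, 0, 0, 0.02], [0, 0, -0.046, 0, 0, 0, 0.02], [0, 0, -0.048, 0, 0, 0, 0.02], [0, 0, -0.0495, 0, 0, 0, 0.02], [0, 0, -0.0495, 0, 0, 0, 0.02], [0, 0, -0.0495, 0, 0, 0, 0.02], [0, 0, -0.0495, 0, 0, 0, 0.02], [0, 0, -0.0495, 0, 0, 0, 0.02]])

```text
clock: 41.1
eef_pos: [555.4, -307.7, 12.0]
eef_rot: [3.141, -0.0, 1.033]
wrist_force: [-0.3, -0.4, 0.3]
finger_gap: 11.3
```

Request:
jog_arm(commands=[[0, 0, 0, 0, 0, 0, 0.28], [0, 0, 0, 0, 0, 0, 0.28], [0, 0, 0, 0, 0, 0, 0.28], [0, 0, 0, 0, 0, 0, 0.28], [0, 0, 0.015, 0, 0, 0, 0.28], [0, 0, 0.05, 0, 0, 0, 0.28], [0, 0, 0.1, 0, 0, 0, 0.28], [0, 0, 0.15, 0, 0, 0, 0.28], [0, 0, 0.2, 0, 0, 0, 0.28], [0, 0, 0.25, 0, 0, 0, 0.28]])

```text
clock: 42.35
eef_pos: [555.0, -307.5, 265.0]
eef_rot: [3.14, 0.0, 1.033]
wrist_force: [-0.3, -0.0, -0.5]
finger_gap: 26.4
```

Request:
jog_arm(commands=[[-0.02, -0.03, 0, 0, 0, 0, 0.28], [-0.05, -0.05, 0, 0, 0, 0, 0.28], [-0.09, -0.07, 0, 0, 0, 0, 0.28], [-0.13, -0.09, 0, 0, 0, 0, 0.28], [-0.17, -0.11, 0, 0, 0, 0, 0.28], [-0.2, -0.13, 0, 0, 0, 0, 0.28], [-0.2, -0.13, 0, 0, 0, 0, 0.28], [-0.2, -0.13, 0, 0, 0, 0, 0.28], [-0.2, -0.13, 0, 0, 0, 0, 0.28], [-0.2, -0.13, 0, 0, 0, 0, 0.28]])

```text
clock: 43.6
eef_pos: [356.0, -437.3, 261.9]
eef_rot: [-3.141, -0.0, 1.034]
wrist_force: [-0.2, -0.8, -0.2]
finger_gap: 26.1
```

Run:
```python
from h import *
c=camera("wrist");cv2.imwrite("pics/w13.png",c["pixels"])
t=camera("top");cv2.imwrite("pics/t13.png",t["pixels"])
crop(t,395,150,505,250,6,"t13b.png")
s=manip.read_state();print(s["eef_pos"],s["wrist_force"],s["finger_gap"],s["clock"])
```

```text
[ 355.74995372 -437.42327368  261.89895695] [ 0.2670252  -0.29646484  0.10213275] 26.166614710891402 43.7
```

View pics/t13.png

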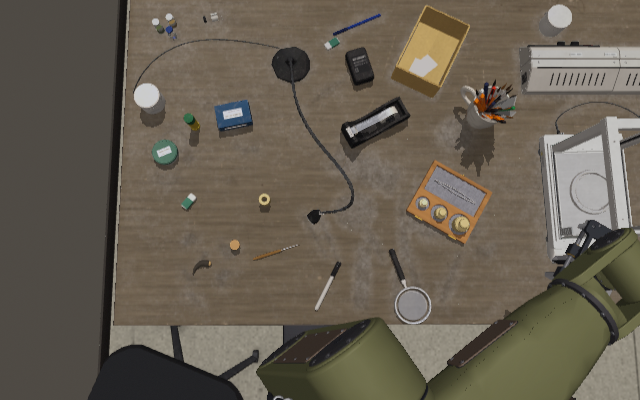

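View pics/t13b.png

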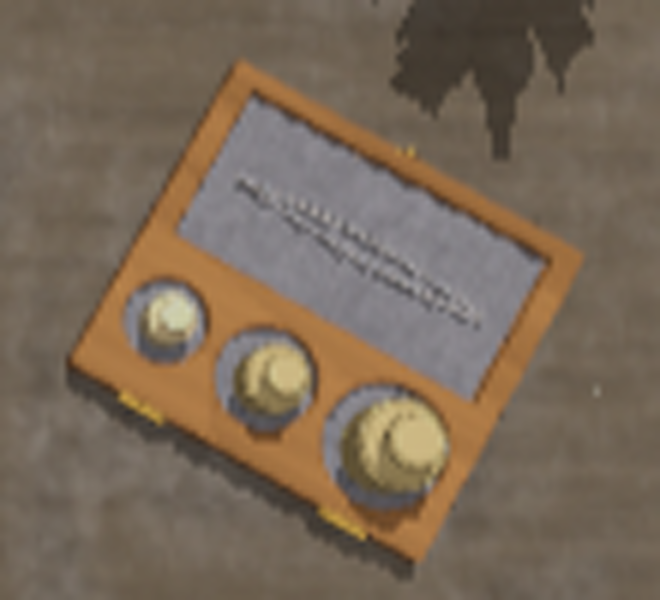

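View pics/w13.png

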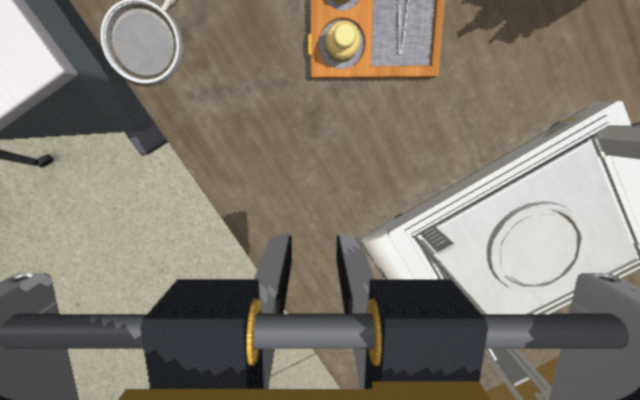

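Run:
```python
from h import *
c=camera("top")
def B(u,v,z):return ray(c,395+(u+.5)/6-.5,150+(v+.5)/6-.5,z)[:2]
m=np.array([528.4,-291.9]);a=np.radians(149.25);R=np.array([[np.cos(a),-np.sin(a)],[np.sin(a),np.cos(a)]])
for n,p in dict(L=(414,440,64),M=(288,371,50),S=(173,313,40),f1=(238,183,14),f2=(480,323,14)).items(): print(n,(R.T@(B(*p)-m)).round(1))
print("bush",ray(c,264,199,34),"cork",ray(c,234.6,244.8,24))
```

```text
L [42.3 50.4]
M [40.8 -7. ]
S [ 42.  -60.1]
f1 [-28.9 -60.1]
f2 [-28.9  61.7]
bush [531.07670675 193.38956157  34.        ] cork [413.54009714 268.40833096  24.        ]
```

All within limits; the arm is clear.

```bash
python3 -c "
from cell import manip
print(manip.sign_off(), manip.read_state()['clock'])"
```

```text
the job is handed in; nothing more can be done
the job is handed in; nothing more can be done
```

All three weights and the forceps are back in their recesses in the case, and I handed the job in at about 44 s of the 125 s allowed. No verdict is reported.

The last top-camera check gave these positions in the case frame:

| Item | Measured x, y (mm) | Recess centre x, y (mm) |
|---|---|---|
| Large weight | (42, 50) | (41, 50) |
| Middle weight | (41, −7) | (41, −9) |
| Small weight | (42, −60) | (41, −59) |
| Forceps (centre) | (−29, 1) | (−32, 0) |

- **Upright and flat:** The weights looked upright and the forceps lay along the long recess. I judged that by eye from the pictures and did not measure tilt. The heights at release matched the recess floor.
- **Look-alikes:** The bushing and cork measured within about 1 mm of their start positions. The needle looked unmoved in the picture, but I did not re-measure it.
- **Arm:** It was clear of everything and touching nothing when I handed in.
- **Disagreements:** Before the first grasp, the wrist and top cameras differed by about 4–5 mm on the scattered things. I trusted the wrist view, and they agreed to about 1 mm over the case. The small weight closed to a gap of 20.5 mm against its stated 22 mm, but it held and was placed without trouble.

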